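# Clamp a power module in the test fixture to its set force

## Task

Lay the loose power module on the sprung bed of the test fixture and slide it in under the clamp, fully home against the end stop. Then turn the crank clockwise until the brass tab springs out of its housing, stop there at once (a further fifth of a turn would overload the module), leave the clamp tight and let go. Leave the screwdriver and the bin where they are.

Things in the scene. Friction and masses are not known exactly. Their poses are not given: they have to be found in the camera images.
- fixture: Screw-clamp test fixture, fixed to the bench. Origin: underside centre of its dark steel base, 260 x 170 x 20 mm (x, y, z); z up. The loading side is -x; the module slides in along +x. The other fixture entries share these axes. Grey tab housing: x -38 to 2, y -80 to -42, top z 44. Bridge on two columns: x 34 to 78, y -58 to 58, underside z 138, top 163, columns 80 apart inside.
- home (a point): Point fixed in the fixture where the module's centre is when it is home: 73 mm over the bench, over the fixture's origin. The bridge is overhead from 34 mm beyond it (+x), so the module cannot be lowered here: set it on the bed at least 50 mm short, then slide it in, held towards its -x end so that the hand clears the bridge (about 30 mm from the module's middle is good).
- bed_top (a point): Point fixed in the fixture: middle of the top of the unloaded black sprung bed, 50 mm over the bench. The bed is 196 (x) x 50 (y) mm. From this point the end stop's face is 101 mm on (+x), rising 25 mm above the bed. Guide rails with inner faces at y +-30 mm, 12 mm above the bed, run from 29 mm on to the stop, with flared mouths 16 mm before them.
- screw_axis (a point): Point fixed in the fixture on the clamp's vertical screw axis (56 mm to +x of the origin), at the bridge's top. The screw carries a rubber pressure foot, a disc 32 mm across, 2 to 8 mm above a seated module at the start: it is set differently each time and its height is not given. One turn of the crank, clockwise from above, lowers foot, crank and knob by 10 mm.
- knob_center (a point): Centre of the black upright crank knob, 24 mm across, 42 tall. It spins on its pin, so it can be held firmly and carried round in a circle of radius 55 mm about the screw axis. Crank arm and hub lie over 23 mm below this point. It starts within 1 rad of the fixture's +x from the axis. Up to 1.3 turns are needed, 3 N at the knob, rising to about 5 N; the screw stays where it is left.
- module_center (a point): Centre of the loose power module, an aluminium box 160 (x) x 56 (y) x 46 (z) mm, 0.22 to 0.42 kg, with dark slots along its sides and a black connector face at each end; it lies flat on the bench, z up. Both ways round are alike: either end may go in first. Grip it across its 56 mm width.
- tab (a joint): Travel of the brass indicator tab, m: 0 = in, flush with the housing's outer face; 0.018 = sprung out to the fixture's -y. A catch lets it jump out when the clamp force reaches about 80 N; it does not go back. A plate 26 mm wide, 7 thick, at x -18, z 34 mm in the fixture, its end at y -81 when in and -99 when out.
- bed (a joint): How far the sprung bed is pressed down, m: 0 free, about 0.0002 under the module, about 0.004 when the tab springs out, 0.006 is the overload limit. It rises 20 N per mm of clamp travel.
- driver: Screwdriver lying on the bench along its x, about 200 mm long: a bystander. Origin on its underside.
- bin: Black open plastic bin, 120 x 140 x 60 mm: a bystander. Origin: centre of its underside.
There are look-alikes about, which are no part of the job. Of the things like the part that bears module_center, leave any that is blue or pink; of the rest the smaller one is meant.

How it is judged:
By the outcome, as a careful person would: the job done as asked, in the order asked, and still so for the second after the job is handed in, with the robot touching nothing.
It also fails if it takes over 72 s, if anything falls off the work surface, if the arm or the gripper's body presses on something with over 40 N, if the wrist force passes 120 N, or if a joint passes its speed limit or range.

## Robot

A 6-joint arm with a two-finger parallel gripper is mounted at the origin on the work surface. World frame = base frame: x ahead of the robot, y to its left, z up, the work surface at z = 0. Lengths are in m, angles in degrees, forces in N, time in s.
With the tool pointing down it reaches from about 0.3 to 0.85 m from the base axis. Payload 5.4 kg.
Tool frame: the origin (TCP) lies where the fingers leave the gripper's body, on its centre line; the fingertips stand 73 mm ahead of it and the grasp point (between the pads) lies 54 mm ahead of it; y points along the fingers, z is the direction in which the jaws open and shut, and the axes are right-handed (so a half turn about y gives the same grasp; the last joint's range is limited). The gripper opens to 85 mm and grips with 20 to 120 N. Pads are 22 mm wide; open, the fingers measure 114 mm over their backs; the gripper's body (76 mm by 85 mm) begins 54 mm behind the grasp point. The pads swing forward as they close: fully open they stand 13 mm farther back than shut.
Start: joints at [64.91, 9.076, 91.501, -0, 79.423, -12.038], TCP at [0.13, 0.56, 0.304] pointing down, gripper open.
Joint ranges: [-166.64, 166.64], [-54.1, 131.32], [10.49, 154.53], [-73.88, 253.88], [9.74, 151.15], [-171.62, 171.62]. Speed limits (degrees/s): [147.25, 147.25, 180, 180, 180, 180].

## Interface

Orientations are given as [roll, pitch, yaw] about the fixed x, y, z axes, in that order (R = Rz(yaw) Ry(pitch) Rx(roll)).
In Python, from station import sensors, camera, camera_params, job_done gives the robot as it stands. The module is installed in compiled form; this text tells all that it offers.
- The arm moves only by the tool drive_tool, never from a script. Its argument "steps" is one flat list of numbers, 5 for each row, row after row: the closure, from 0 (fully open) to 1 (shut), then the shift along the tool's x, y, z in cm, then the turn about the tool's y in rad. A call has 1 to 12 rows; each row is the pose to reach, as a shift and turn from the pose commanded when the call began, along the tool's axes at that moment; what a row does not reach only later rows make up. A row lasts 1/8 s, in which the tool goes at most 62.5 mm and 10.7 degrees, less where a joint would pass 70% of its speed; a pose out of reach is approached as far as the arm can. A call with a gripper value outside its range is refused whole. The fingers move at their own pace and stop on an object; "squeeze" is the grip in N (left out, the last holds). Time passes only in rows, so rows that repeat a pose let the fingers close. It gives the time, the measured TCP pose, the force and the opening at its end, in the units of the state.
- sensors.state(): the state, without advancing time (a new reading comes with each control period).
- camera(name): name is "scene" or "top" or "wrist"; returns (picture, depth): 400x640x3 uint8, red, green, blue; 400x640 float32, m along the optical axis (not along the pixel's ray), 0 where there is no reading.
- camera_params(name): a dict with "fovy" (degrees; the focal length in pixels is half the picture's height over the tangent of half this angle, whatever the lens; pixels are square), "cx", "cy" (the principal point, pixels), "rvec" (rotation vector, rad) and "tvec" (3), from world to camera coordinates, as OpenCV has them. Camera axes: x right, y down, z forward; pixel columns grow to the right and rows downward; lengths in m; the calibration is good to about 2 mm. A picture is of the moment at which its call begins: read the wrist's pose just before it. camera_params takes no time and is no camera call; for the wrist camera it gives the pose at the moment of the call.
- job_done(): hands the job in, once; it reports no verdict.
The state is a dict: "clock": time; "q": joint angles; "joint_vel": joint speeds; "tau": joint torques, N m; "position": TCP position; "ee_rot": TCP orientation; "contact_force": force on the tool from outside, world axes, zero at the start; "wrist_torque": the same for the moment, N m; "gripper_width": finger opening in m.
Only numpy, scipy, OpenCV 4.12 (cv2) and the standard library are available. Lean on these libraries where they do the work, as an engineer would, in place of code of your own. Each camera call takes 0.05 s, during which the arm holds its last target.

## Working session

There is one attempt and no reset: what is moved stays moved. The work goes in short steps, Python scripts to look and compute and a tool call to move; the robot and the scene stay as the last step left them, time stands still between calls to the robot, and variables do not carry over. Pictures are saved under pics/ and viewed, and the job is handed in when it is done.

Besides the shell and the picture viewer there is one more tool, called by a JSON object that holds its "op" and its "data", one argument or row to a line. drive_tool: Moves the arm, as the interface text tells. Its arguments: {"type":"object","properties":{"steps":{"type":"array","items":{"type":"number"}},"squeeze":{"type":"number"}},"required":["steps"]}

```bash
mkdir -p pics; ls
cat > h.py <<'E'
import numpy as np, cv2
from station import sensors, camera, camera_params, job_done
def cam(name, fn=None):
    p=camera_params(name); im,d=camera(name)
    np.savez('last_%s.npz'%name, im=im,d=d,**{k:np.array(v) for k,v in p.items()})
    if fn: cv2.imwrite('pics/'+fn, cv2.cvtColor(im,cv2.COLOR_RGB2BGR))
    return im,d,p
def load(name):
    z=np.load('last_%s.npz'%name); return z['im'],z['d'],z
def cloud(d,p):
    f=d.shape[0]/2/np.tan(np.radians(float(p['fovy']))/2)
    v,u=np.mgrid[:d.shape[0],:d.shape[1]]
    X=np.stack([(u-float(p['cx']))/f*d,(v-float(p['cy']))/f*d,d],-1)
    R,_=cv2.Rodrigues(np.array(p['rvec'],float)); t=np.array(p['tvec'],float).ravel()
    return (X-t)@R
def crop(name,u0,v0,u1,v1,s,fn):
    im=load(name)[0]; c=cv2.resize(im[v0:v1,u0:u1],None,fx=s,fy=s,interpolation=cv2.INTER_CUBIC)
    cv2.imwrite('pics/'+fn, cv2.cvtColor(c,cv2.COLOR_RGB2BGR))
E
python3 - <<'E'
from h import *
print(sensors.state())
for n in ('scene','top','wrist'):
    p=cam(n,n+'0.png')[2]; print(n,p)
E
```

```text
pics
{'clock': 0.0, 'q': array([ 6.49107354e+01,  9.11412503e+00,  9.15747739e+01, -1.50418821e-03,
        7.94241470e+01, -1.20374227e+01]), 'joint_vel': array([-0.03130571,  0.05891755, -0.04250672, -0.00083148, -0.06837708,
        0.01062775]), 'tau': array([-1.58447754e-03, -3.96011996e+01, -3.31419432e+01, -4.31770686e-04,
        8.47755990e-03,  7.04859659e-06]), 'position': array([0.12966498, 0.55968917, 0.30287959]), 'ee_rot': array([-9.01108686e+01,  2.21301979e-02, -1.30515858e+01]), 'contact_force': array([-0.62946099,  0.16881553, -0.75137021]), 'wrist_torque': array([0.05451122, 0.06224669, 0.00265239]), 'gripper_width': 0.08550767500705161}
scene {'fovy': 49.925581942960385, 'cx': 320.7747659136045, 'cy': 193.64611734760487, 'rvec': array([ 1.32230407,  2.41015878, -0.76141322]), 'tvec': array([ 0.36875789, -0.24020106,  1.37929454])}
top {'fovy': 55.72457130991584, 'cx': 325.17214774398525, 'cy': 203.2010368881703, 'rvec': array([ 2.14897037, -2.11450302,  0.23260178]), 'tvec': array([-0.11628919,  0.54032327,  0.87137289])}
wrist {'fovy': 62.20879397059823, 'cx': 322.49055248106623, 'cy': 196.3077538432831, 'rvec': array([-2.25150384, -1.78987579, -0.28739561]), 'tvec': array([-0.57328079, -0.04300503,  0.37902782])}
```

View pics/scene0.png

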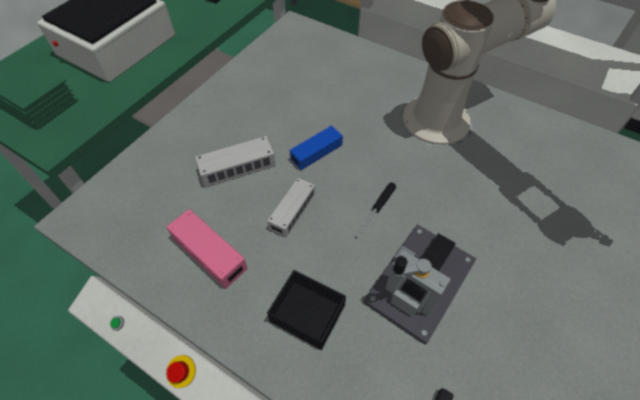

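View pics/top0.png

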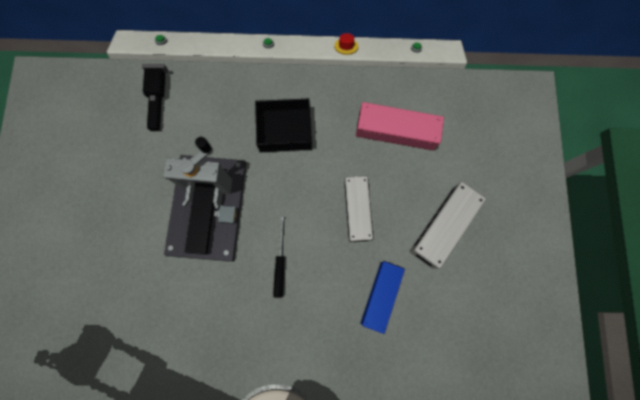

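View pics/wrist0.png

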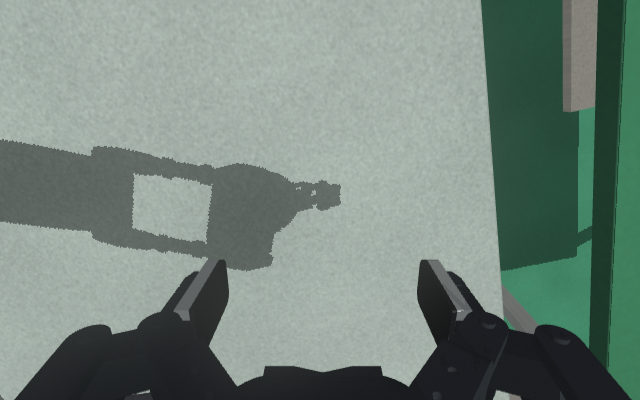

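Top view: the fixture is at (205,210), with its bridge at the top end, so fixture +x points up and away from the robot. The knob is at (203,145) and the screwdriver at (280,260). The bin is at (284,124). The small grey module at (358,208) is the target. The larger grey, blue and pink ones are decoys.

Run:
```python
from h import *
for n in ('top','scene'):
    im,d,p=load(n); P=cloud(d,p)
    pts={'top':dict(mod=(358,208),table=(320,250),big=(450,225),base1=(175,250),base2=(235,165),bed=(200,225),bridge=(190,168),knob=(203,144),house=(227,214)),
     'scene':dict(mod=(293,203),table=(250,270),knob=(400,265),base=(385,245))}[n]
    for k,(u,v) in pts.items(): print(n,k,P[v,u].round(4))
im,d,p=load('top'); P=cloud(d,p)
m=(P[...,2]>0.035)&(P[...,2]<0.06)&(np.abs(im.astype(int).max(-1)-im.min(-1))<25)
n,l,s,c=cv2.connectedComponentsWithStats(m.astype(np.uint8))
for i in range(1,n):
    if s[i,4]>60:
        q=P[l==i]; r=cv2.minAreaRect(q[:,:2].astype(np.float32)*1000)
        print(s[i],np.median(q[:,2]).round(4),r)
crop('top',140,110,270,280,4.4,'tc.png'); crop('scene',340,210,500,350,4.5,'sc.png')
```

```text
top mod [ 0.5328 -0.1887  0.0475]
top table [ 0.432  -0.0974 -0.0025]
top big [ 0.4927 -0.4103  0.0607]
top base1 [0.4249 0.2579 0.0205]
top base2 [0.6439 0.1244 0.0212]
top bed [0.4835 0.1923 0.0516]
top bridge [0.5861 0.1809 0.1873]
top knob [0.624  0.1439 0.2316]
top house [0.5127 0.1314 0.044 ]
scene mod [ 0.5371 -0.1821  0.0455]
scene table [ 7.376e-01 -1.777e-01 -5.000e-04]
scene knob [0.6414 0.1542 0.2308]
scene base [0.4937 0.0754 0.0011]
[142  64  24  32 592] 0.0409 ((868.1005859375, 350.25909423828125), (87.53240203857422, 60.06235122680664), 1.5228333473205566)
[255  99  58  50 620] 0.0511 ((750.4122314453125, 1.9627227783203125), (122.13158416748047, 140.35604858398438), 4.107242107391357)
[215 176  21  48 386] 0.0441 ((549.0661010742188, 135.0648956298828), (50.63299560546875, 112.24724578857422), 85.552978515625)
[ 345  176   28   66 1465] 0.0461 ((534.2265625, -190.54794311523438), (160.61239624023438, 57.12057113647461), 4.577643394470215)
[ 185  182   31   73 1651] 0.0498 ((502.98883056640625, 199.63418579101562), (68.2380599975586, 174.03326416015625), 83.5477066040039)
[413 183  50  86 330] 0.0531 ((504.08087158203125, -380.48211669921875), (67.52690124511719, 219.29107666015625), 72.3475570678711)
```

View pics/tc.png

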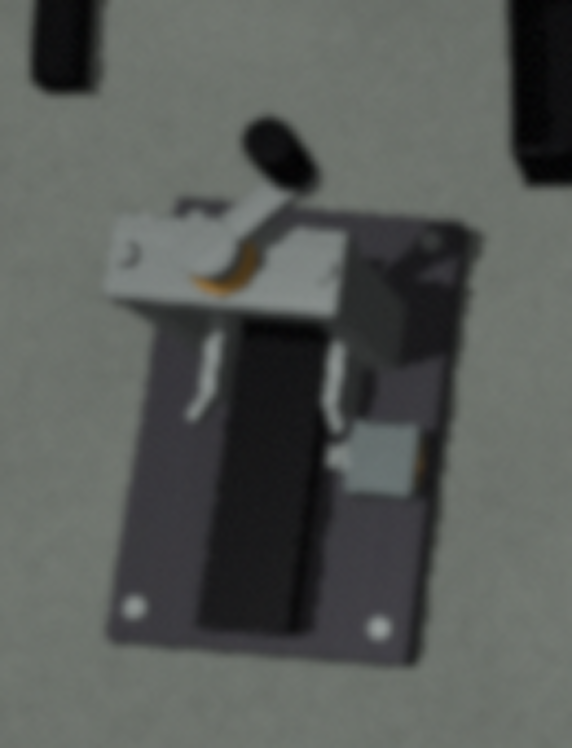

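View pics/sc.png

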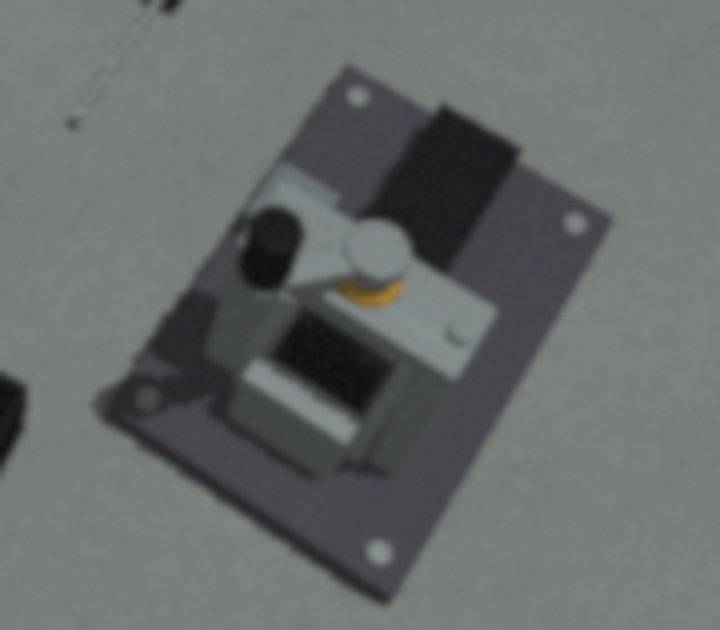

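```bash
cat >> h.py <<'E'
def ray(p,uv,z):
    "intersect pixel rays with plane z"
    f=200/np.tan(np.radians(float(p['fovy']))/2)
    R,_=cv2.Rodrigues(np.array(p['rvec'],float)); t=np.array(p['tvec'],float).ravel()
    uv=np.atleast_2d(uv).astype(float)
    D=np.c_[(uv[:,0]-float(p['cx']))/f,(uv[:,1]-float(p['cy']))/f,np.ones(len(uv))]@R
    C=-R.T@t
    s=(z-C[2])/D[:,2]
    return C+s[:,None]*D
E
python3 - <<'E'
from h import *
s=load('scene')[2]; t=load('top')[2]
def S(a): return np.array(a)/4.5+[340,210]-0.4
def T(a): return np.array(a)/4.4+[140,110]-0.4
c=ray(s,S([(100,402),(348,66),(612,218),(390,592)]),0.02); print('scene corners\n',c.round(4),c.mean(0))
for i in range(4): print(np.linalg.norm(c[i]-c[i-1]).round(4), np.degrees(np.arctan2(*(c[i]-c[i-1])[1::-1])).round(2))
b=ray(s,S([(358,96),(575,222),(379,551),(147,398)]),0.022); print('scene bolts\n',b.round(4),b.mean(0))
c=ray(t,T([(108,640),(415,662),(185,200),(470,228)]),0.02); print('top corners\n',c.round(4),c.mean(0))
b=ray(t,T([(134,606),(378,628),(432,240)]),0.022); print('top bolts\n',b.round(4),(b[0]+b[2])/2)
bd=ray(t,T([(198,625),(291,634)]),0.05); print('bed corners',bd.round(4))
E
```

```text
scene corners
 [[0.6607 0.0988 0.02  ]
 [0.4042 0.1205 0.02  ]
 [0.415  0.2863 0.02  ]
 [0.6691 0.268  0.02  ]] [0.5372436 0.1933784 0.02     ]
0.1694 -92.85
0.2574 175.17
0.1662 86.26
0.2547 -4.12
scene bolts
 [[0.4207 0.1342 0.022 ]
 [0.4296 0.2698 0.022 ]
 [0.6543 0.2548 0.022 ]
 [0.6463 0.1187 0.022 ]] [0.53773428 0.19437144 0.022     ]
top corners
 [[0.4123 0.2832 0.02  ]
 [0.4027 0.1131 0.02  ]
 [0.6679 0.2626 0.02  ]
 [0.6545 0.096  0.02  ]] [0.53435411 0.18874759 0.02      ]
top bolts
 [[0.4312 0.2699 0.022 ]
 [0.4211 0.1343 0.022 ]
 [0.6461 0.1173 0.022 ]] [0.53864157 0.19358206 0.022     ]
bed corners [[0.4195 0.2242 0.05  ]
 [0.4155 0.1741 0.05  ]]
```

Run:
```python
from h import *
for n in ('wrist','top','scene'):
    p=load(n)[2]; R,_=cv2.Rodrigues(p['rvec']); C=-R.T@p['tvec']; print(n,C.round(3),'fwd',R[2].round(3))
from scipy.spatial.transform import Rotation as Ro
st=sensors.state(); T=Ro.from_euler('xyz',st['ee_rot'],degrees=True)
p=load('wrist')[2];R,_=cv2.Rodrigues(p['rvec']); C=-R.T@p['tvec']
print('cam in tool',T.inv().apply(C-st['position']),'fwd',T.inv().apply(R[2]))
im,d,p=load('scene'); P=cloud(d,p)
m=(P[...,2]>0.038)&(P[...,2]<0.052)&(abs(P[...,0]-.534)<.12)&(abs(P[...,1]+.19)<.07)
q=P[m]; print(np.median(q[:,2]),cv2.minAreaRect(q[:,:2].astype(np.float32)*1000))
for n in('top','scene'):
    im,d,p=load(n);P=cloud(d,p);m=(P[...,2]>0.225)&(P[...,2]<0.24)&(abs(P[...,0]-.63)<.05)&(abs(P[...,1]-.15)<.05)
    q=P[m];print(n,m.sum(),q.mean(0),cv2.minEnclosingCircle(q[:,:2].astype(np.float32)*1000))
st=sensors.state();a=np.radians(4.58)
g=np.array([.5342,-.1905,.2])-.03*np.array([np.cos(a),np.sin(a),0]);print('shift tool',T.inv().apply(g-st['position'])*100)
```

```text
wrist [0.053 0.577 0.373] fwd [ 0.306 -0.072 -0.949]
top [ 0.365 -0.086  0.961] fwd [ 0.191 -0.024 -0.981]
scene [1.031 0.222 0.992] fwd [-0.483 -0.31  -0.819]
cam in tool [-0.07848385 -0.069395   -0.00096867] fwd [3.14975382e-01 9.49099826e-01 1.72211562e-04]
0.04552209722671543 ((536.9911499023438, -188.798095703125), (162.5171356201172, 58.39736557006836), 5.902458667755127)
top 112 [0.62840116 0.14895522 0.2305993 ] ((629.0106811523438, 149.1499481201172), 11.877447128295898)
scene 112 [0.6328418  0.15125798 0.23016484] ((631.8058471679688, 150.95965576171875), 11.85911750793457)
shift tool [ 53.49450825  10.38896293 -64.8482953 ]
```

{"op": "drive_tool", "data": {
  "steps": [0,53.6,5,-64.8,-0.315,0,53.6,5,-64.8,-0.315,0,53.6,5,-64.8,-0.315,0,53.6,5,-64.8,-0.315,0,53.6,5,-64.8,-0.315,0,53.6,5,-64.8,-0.315,0,53.6,5,-64.8,-0.315,0,53.6,5,-64.8,-0.315,0,53.6,5,-64.8,-0.315,0,53.6,5,-64.8,-0.315,0,53.6,5,-64.8,-0.315,0,53.6,5,-64.8,-0.315],
  "squeeze": 60
}}

```text
clock: 1.65
position: [0.4643, -0.1104, 0.2592]
ee_rot: [-90.0, -0.0, 5.0]
contact_force: [0.9, 0.3, 0.7]
gripper_width: 0.0855
```

{"op": "drive_tool", "data": {
  "steps": [0,3.4,0,-8.0,0,0,3.4,0,-8.0,0,0,3.4,0,-8.0,0,0,3.4,0,-8.0,0]
}}

```text
clock: 2.15
position: [0.5041, -0.1842, 0.2591]
ee_rot: [-89.9, 0.1, 5.0]
contact_force: [0.1, -0.7, 0.5]
gripper_width: 0.0853
```

Run:
```python
from h import *
st=sensors.state(); print(st['position'],st['ee_rot'],st['contact_force'])
cam('wrist','w1.png')
im,d,p=load('wrist'); P=cloud(d,p)
m=(P[...,2]>0.038)&(P[...,2]<0.053)&(abs(P[...,0]-.534)<.12)&(abs(P[...,1]+.19)<.07)
q=P[m]; print(np.median(q[:,2]),cv2.minAreaRect(q[:,:2].astype(np.float32)*1000))
```

```text
[ 0.50413887 -0.18415762  0.2590566 ] [-8.99405607e+01  5.55435619e-02  5.02279655e+00] [ 0.12348725 -0.70397675  0.50449165]
0.04548514893611415 ((538.31201171875, -190.68783569335938), (159.96737670898438, 56.94893264770508), 4.524744987487793)
```

View pics/w1.png

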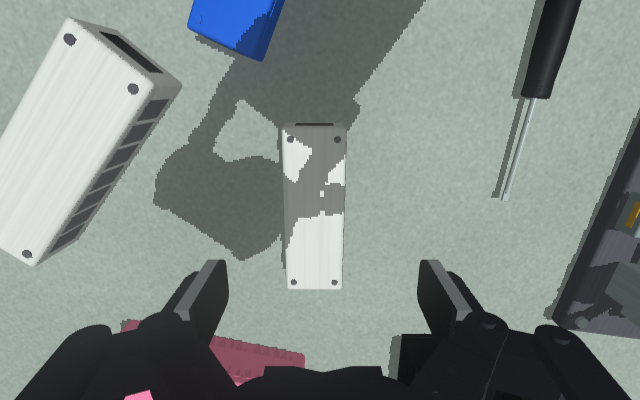

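The small module spans rows 125–290 near column 315, in line with the jaws. I measure its centre at (0.538, -0.191), yaw 4.5°, size 160x57 and top 45.5 mm, which matches the spec.

{"op": "drive_tool", "data": {
  "steps": [0,0.3,6,-0.9,0.009,0,0.3,11,-0.9,0.009,0,0.3,14.5,-0.9,0.009,0,0.3,16.5,-0.9,0.009,0,0.3,17.6,-0.9,0.009,0,0.3,17.6,-0.9,0.009,1,0.3,17.6,-0.9,0.009,1,0.3,17.6,-0.9,0.009,1,0.3,17.6,-0.9,0.009,1,0.3,17.6,-0.9,0.009,1,0.3,17.6,-0.9,0.009],
  "squeeze": 60
}}

```text
clock: 3.58
position: [0.5093, -0.1942, 0.085]
ee_rot: [-90.1, -0.1, 4.5]
contact_force: [-0.6, 1.1, 5.4]
gripper_width: 0.0552
```

{"op": "drive_tool", "data": {
  "steps": [1,0,-2,0,0,1,0,-6,0,0,1,0,-11,0,0,1,-1,-12.5,5,0,1,-7.4,-12.5,40.4,0.148,1,-7.4,-12.5,40.4,0.148,1,-7.4,-12.5,40.4,0.148,1,-7.4,-12.5,40.4,0.148,1,-7.4,-12.5,40.4,0.148,1,-7.4,-12.5,40.4,0.148,1,-7.4,-12.5,40.4,0.148,1,-7.4,-12.5,40.4,0.148]
}}

```text
clock: 5.08
position: [0.4028, 0.2029, 0.2081]
ee_rot: [-90.0, 0.0, -4.0]
contact_force: [-0.4, -0.1, -2.9]
gripper_width: 0.0553
```

Run:
```python
from h import *
st=sensors.state(); print(st['clock'],st['position'],st['ee_rot'],st['contact_force'])
cam('wrist','w2.png');cam('top','t2.png');cam('scene','s2.png')
```

```text
5.075 [0.40282717 0.20286627 0.2081204 ] [-9.00404959e+01  3.42483359e-02 -3.97538907e+00] [-0.44451596 -0.06106986 -2.94283957]
```

View pics/w2.png

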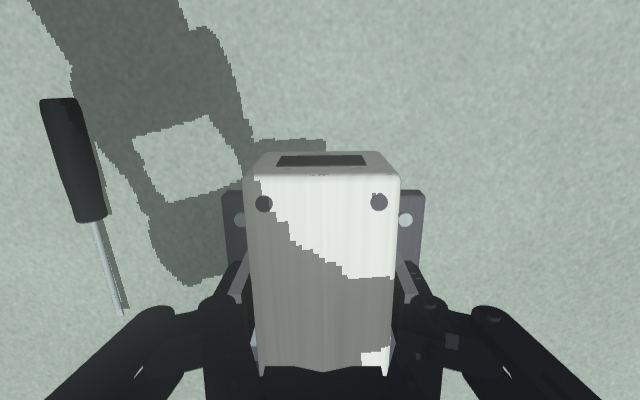

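View pics/t2.png

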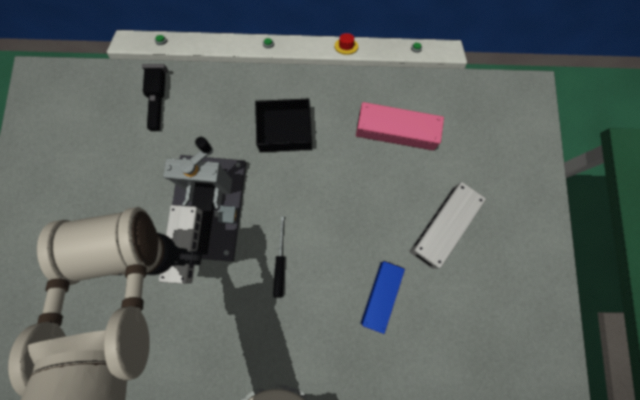

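View pics/s2.png

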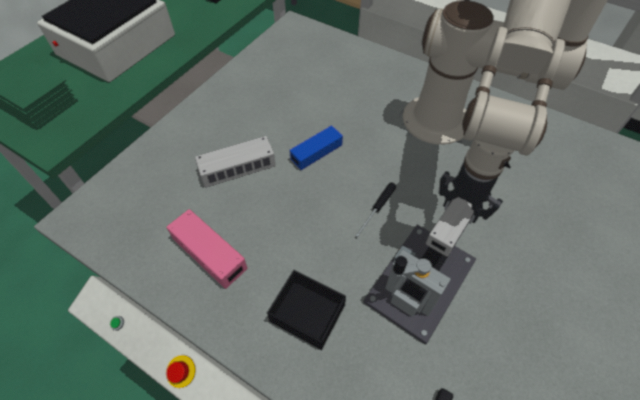

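Run:
```python
from h import *
p=load('wrist')[2]
crop('wrist',200,130,440,290,3,'w2c.png')
b=ray(p,[(239.5,219),(405.5,219.5)],0.022);print(b, b.mean(0))
m=ray(p,[(264,204),(379,202)],0.169);print(m,m.mean(0))
im,d,pp=load('wrist');P=cloud(d,pp);print(P[219,240],P[219,405],P[250,320],P[190,320])
for r in (190,220,250,270):
    row=P[r]; ok=(abs(row[:,2]-.169)<.012)
    u=np.where(ok)[0]; print(r,u.min(),u.max(),row[u.min()],row[u.max()])
```

```text
[[0.42389491 0.13089501 0.022     ]
 [0.43387585 0.26858937 0.022     ]] [0.42888538 0.19974219 0.022     ]
[[0.36165601 0.18402393 0.169     ]
 [0.36368264 0.22397137 0.169     ]] [0.36266933 0.20399765 0.169     ]
[0.42320082 0.13185955 0.02385561] [0.43258076 0.26771292 0.02391462] [0.38091716 0.20218515 0.16874008] [0.35778406 0.20384966 0.16942022]
190 242 400 [0.3566949  0.17652957 0.16683914] [0.360684   0.23182472 0.1663261 ]
220 245 398 [0.36795241 0.17600722 0.16700036] [0.37200909 0.23112921 0.16641746]
250 248 396 [0.37970371 0.17555795 0.16753673] [0.38405543 0.23040022 0.16646988]
270 238 407 [0.39165072 0.16839816 0.16084695] [0.39632063 0.23598006 0.1608537 ]
```

View pics/w2c.png

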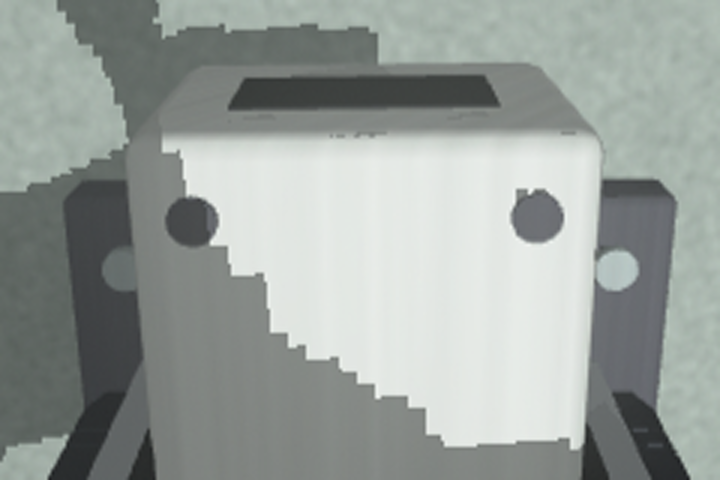

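{"op": "drive_tool", "data": {
  "steps": [1,1,4,0.05,0,1,1,6,0.05,0,1,1,6.8,0.05,0,1,1,7.1,0.05,0,1,1,7.1,0.05,0,1,1,7.1,0.05,0]
}}

```text
clock: 5.98
position: [0.4137, 0.2031, 0.1384]
ee_rot: [-90.0, -0.1, -4.0]
contact_force: [0.3, 0.5, -3.0]
gripper_width: 0.0551
```

{"op": "drive_tool", "data": {
  "steps": [1,0,0.1,0,0,1,0,0.2,0,0,1,0,0.3,0,0,1,0,0.3,0,0]
}}

```text
clock: 6.48
position: [0.4132, 0.2031, 0.1347]
ee_rot: [-90.0, -0.0, -4.0]
contact_force: [-1.1, -0.1, 0.3]
gripper_width: 0.0557
```

{"op": "drive_tool", "data": {
  "steps": [1,0.8,0,0,0,1,1.6,0,0,0,1,2.4,0,0,0,1,3.2,0,0,0,1,4,0,0,0,1,4,0,0,0]
}}

```text
clock: 7.22
position: [0.4542, 0.2001, 0.1347]
ee_rot: [-90.0, -0.1, -4.0]
contact_force: [1.1, 0.8, -0.4]
gripper_width: 0.0547
```

Run:
```python
from h import *
st=sensors.state(); print(st['clock'],st['position'],st['ee_rot'],st['contact_force'],st['wrist_torque'])
cam('wrist','w3.png');cam('top','t3.png');cam('scene','s3.png')
crop('top',120,110,280,270,4,'t3c.png');crop('scene',340,190,520,350,4,'s3c.png')
```

```text
7.225 [0.45415798 0.20012008 0.13466531] [-89.98774852  -0.10991526  -4.01240216] [ 1.08924716  0.82966215 -0.42133018] [-0.10608226 -0.17192951  0.03248765]
```

View pics/t3c.png

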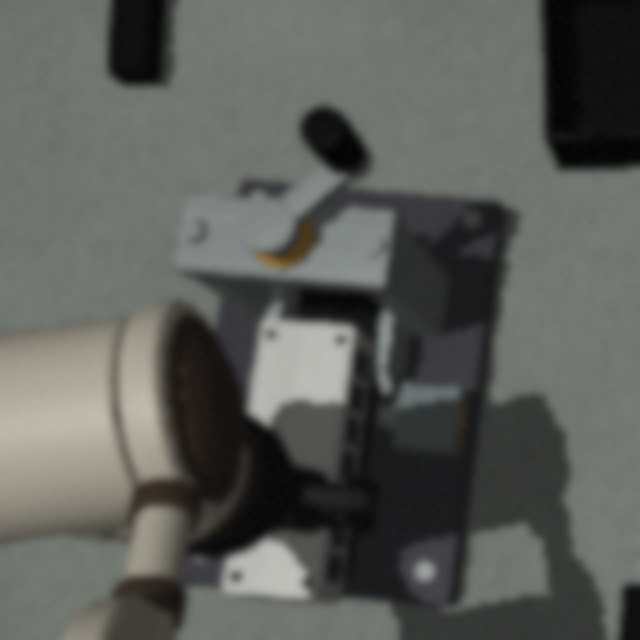

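View pics/s3c.png

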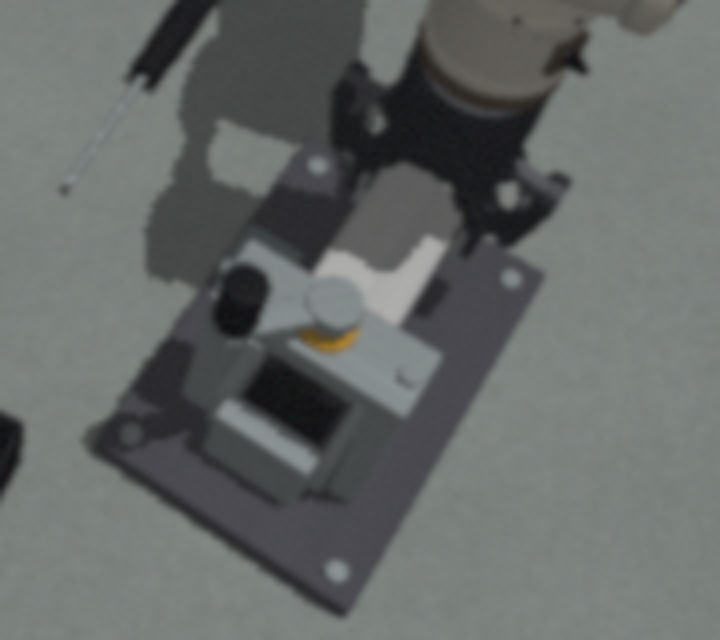

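The front of the module is between the rails with almost no side force, so I'm continuing the slide.

{"op": "drive_tool", "data": {
  "steps": [1,0.7,0,0,0,1,1.4,0,0,0,1,2.1,0,0,0,1,2.8,0,0,0,1,3.5,0,0,0,1,4.2,0,0,0,1,4.8,0,0,0,1,4.8,0,0,0]
}}

```text
clock: 8.38
position: [0.502, 0.1967, 0.1346]
ee_rot: [-90.0, -0.1, -4.0]
contact_force: [0.9, -0.6, 0.2]
gripper_width: 0.0554
```

{"op": "drive_tool", "data": {
  "steps": [1,0.2,0,0,0,1,0.4,0,0,0,1,0.6,0,0,0,1,0.6,0,0,0]
}}

```text
clock: 8.88
position: [0.507, 0.1965, 0.1345]
ee_rot: [-90.0, -0.0, -4.0]
contact_force: [-1.3, -0.6, 3.6]
gripper_width: 0.0551
```

{"op": "drive_tool", "data": {
  "steps": [1,0.1,0,0,0,1,0.2,0,0,0,1,0.3,0,0,0,1,0.3,0,0,0]
}}

```text
clock: 9.38
position: [0.509, 0.1964, 0.1344]
ee_rot: [-90.0, 0.1, -4.0]
contact_force: [-8.5, 0.1, 7.0]
gripper_width: 0.0552
```

{"op": "drive_tool", "data": {
  "steps": [1,0.1,0,0,0,1,0.2,0,0,0,1,0.2,0,0,0]
}}

```text
clock: 9.75
position: [0.5093, 0.1964, 0.1342]
ee_rot: [-90.0, 0.4, -4.0]
contact_force: [-15.5, 0.1, 14.3]
gripper_width: 0.0551
```

{"op": "drive_tool", "data": {
  "steps": [0,0,0,0,0,0,0,0,0,0,0,0,0,0,0,0,0,0,0,0,0,-1,-3,0,0,0,-3,-8,0,0,0,-5,-14,0,0,0,-5,-14,0,0,0,-5,-14,0,0]
}}

```text
clock: 10.88
position: [0.4619, 0.1996, 0.2742]
ee_rot: [-90.0, -0.0, -4.0]
contact_force: [-1.1, 0.6, -0.8]
gripper_width: 0.0852
```

Run:
```python
from h import *
st=sensors.state(); print(st['clock'],st['position'],st['ee_rot'],st['contact_force'],st['gripper_width'])
cam('wrist','w4.png');cam('top','t4.png');cam('scene','s4.png')
crop('top',120,110,280,270,4,'t4c.png');crop('scene',340,190,520,350,4,'s4c.png')
for n in('top','scene'):
    im,d,p=load(n);P=cloud(d,p);m=(P[...,2]>0.223)&(P[...,2]<0.24)&(abs(P[...,0]-.63)<.04)&(abs(P[...,1]-.15)<.04)
    q=P[m];print(n,m.sum(),q.mean(0))
im,d,p=load('top');P=cloud(d,p)
m=(P[...,2]>0.088)&(P[...,2]<0.105)&(abs(P[...,0]-.52)<.1)&(abs(P[...,1]-.19)<.05);q=P[m];print('mod top',m.sum(),np.median(q[:,2]),q.min(0),q.max(0),cv2.minAreaRect(q[:,:2].astype(np.float32)*1000))
```

```text
10.875 [0.46186623 0.19957853 0.27422587] [-9.00015741e+01 -7.18324063e-03 -3.99739550e+00] [-1.12931296  0.64078399 -0.75314609] 0.08524823230447831
top 118 [0.62818825 0.1487492  0.23006809]
scene 116 [0.63298346 0.15143115 0.2300781 ]
mod top 990 0.09545993150707462 [0.45454681 0.14189822 0.08807533] [0.58090303 0.23950235 0.10421779] ((516.6937866210938, 194.07398986816406), (97.78441619873047, 123.97323608398438), 86.437255859375)
```

View pics/t4c.png

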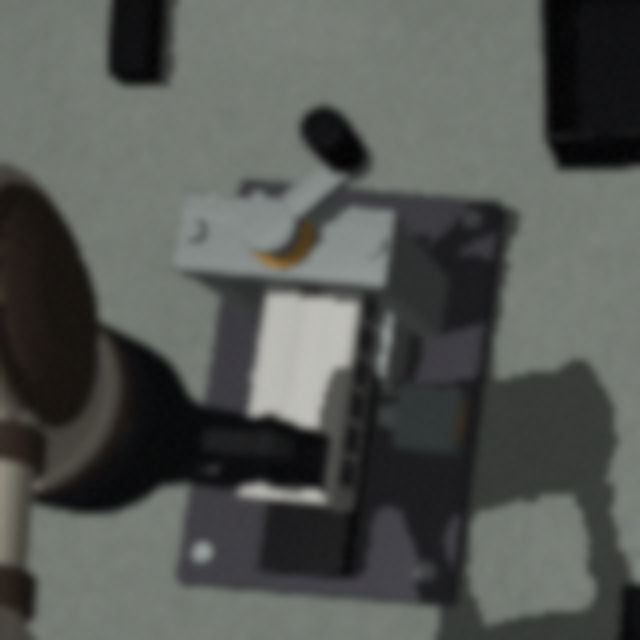

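View pics/s4c.png

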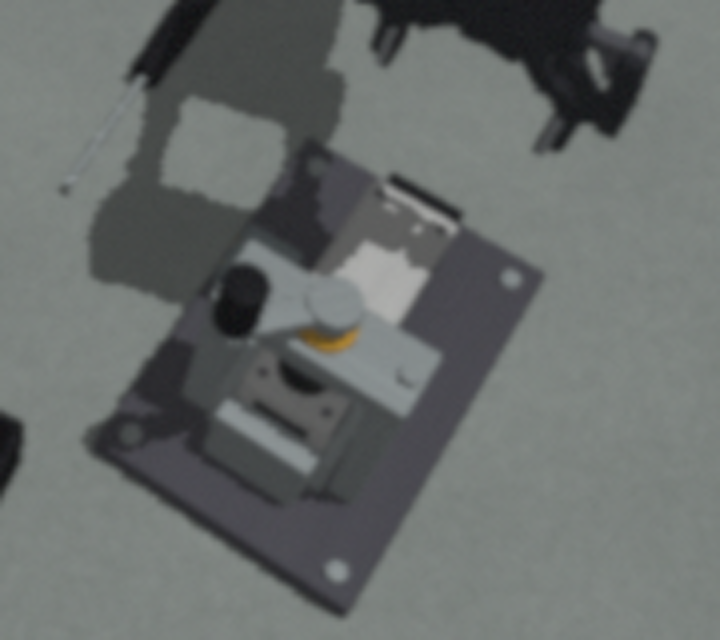

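View pics/w4.png

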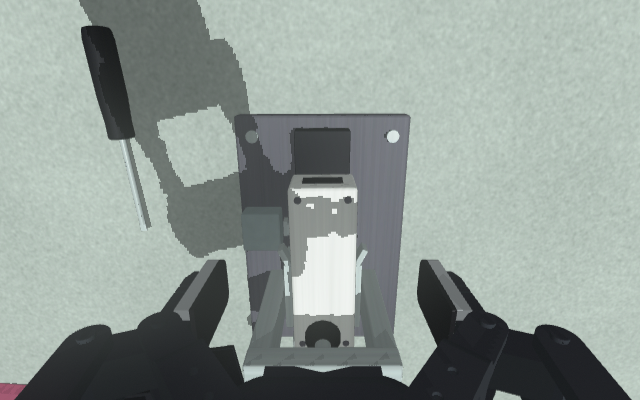

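{"op": "drive_tool", "data": {
  "steps": [0,0,-5,0,0,0,6,-5,-1,0,0,12,-5,-2.5,0,0,17.2,-5,-3.8,0,0,17.2,-5,-3.8,0,0,17.2,-5,-3.8,0]
}}

```text
clock: 11.78
position: [0.6305, 0.1497, 0.3227]
ee_rot: [-90.0, 0.2, -4.0]
contact_force: [0.8, 0.3, -0.8]
gripper_width: 0.0854
```

Run:
```python
from h import *
pw=load('wrist')[2]
e=ray(pw,[(291,188),(355,188)],.096);b=ray(pw,[(251.5,136.5),(392.5,136)],.0239);print('mod end',e.mean(0),'bolts',b,b.mean(0),'dx',(e.mean(0)-b.mean(0))[0])
st=sensors.state(); print(st['clock'],st['position'],st['ee_rot'],st['contact_force'],st['gripper_width'])
cam('wrist','w5.png');im,d,p=load('wrist');P=cloud(d,p)
m=(P[...,2]>0.224)&(P[...,2]<0.236)&(abs(P[...,0]-.63)<.025)&(abs(P[...,1]-.15)<.025);q=P[m];print(m.sum(),q.mean(0),cv2.minEnclosingCircle(q[:,:2].astype(np.float32)*1000))
```

```text
mod end [0.45858135 0.19895954 0.096     ] bolts [[0.42421716 0.13272953 0.0239    ]
 [0.43315981 0.26764126 0.0239    ]] [0.42868848 0.2001854  0.0239    ] dx 0.029892866277974828
11.775 [0.63045184 0.14969249 0.3226535 ] [-90.00867028   0.18944812  -4.01393261] [ 0.83666791  0.31325875 -0.76585202] 0.08541831758385639
1456 [0.63151866 0.14989839 0.22984447] ((632.93017578125, 149.99771118164062), 12.249049186706543)
```

View pics/w5.png

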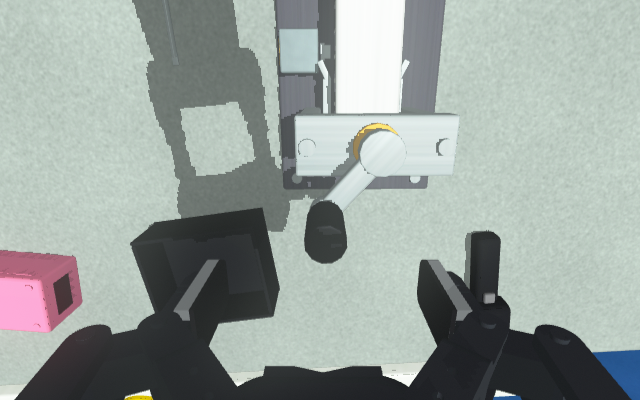

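Wrist view: the knob top is at (326,243) and the hub at (382,153). The knob measures (0.6315, 0.150), top 0.230, which lies 55 mm from the screw axis as it should. Descending to grip it.

{"op": "drive_tool", "data": {
  "steps": [0,0.1,2,0,0,0,0.1,4,0,0,0,0.1,5.1,0,0,0,0.1,5.1,0,0,1,0.1,5.1,0,0,1,0.1,5.1,0,0,1,0.1,5.1,0,0,1,0.1,5.1,0,0,1,0.1,5.1,0,0,1,0.1,5.1,0,0],
  "squeeze": 40
}}

```text
clock: 13.08
position: [0.6321, 0.1499, 0.2742]
ee_rot: [-90.0, -0.1, -4.0]
contact_force: [-1.2, 2.4, 4.1]
gripper_width: 0.0231
```

Run:
```python
from h import *
p=load('wrist')[2]; print('hub',ray(p,[(382,153)],.187))
st=sensors.state(); print(st['clock'],st['position'],st['ee_rot'],st['contact_force'],st['gripper_width'])
cam('top','t6.png');cam('scene','s6.png');crop('top',120,110,280,270,4,'t6c.png')
```

```text
hub [[0.59360519 0.18835889 0.187     ]]
13.075 [0.63210246 0.1499132  0.2741834 ] [-8.99661414e+01 -5.65556321e-02 -3.98805063e+00] [-1.17628765  2.44398454  4.11676249] 0.02314133697951831
```

View pics/t6c.png

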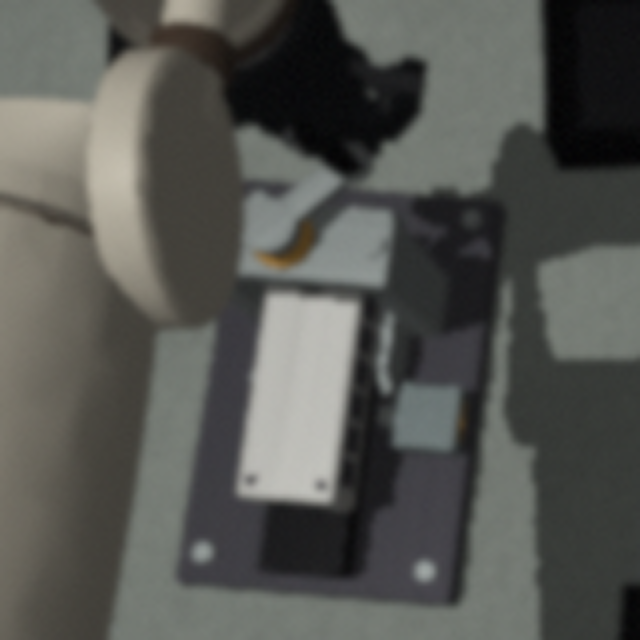

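View pics/s6.png

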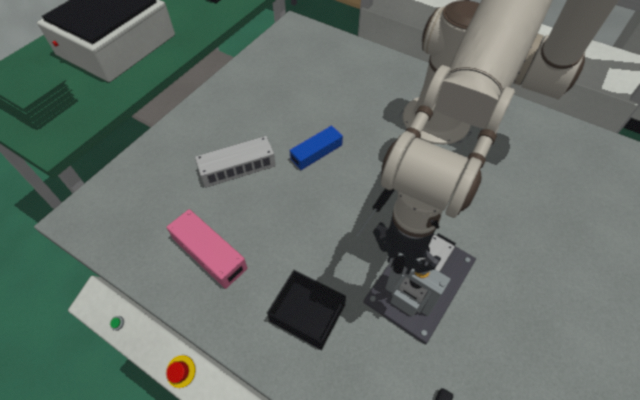

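```bash
cat > arc.py <<'E'
import numpy as np,sys
def rows(phi0,n,step,r=5.5,c=1):
    k=np.radians(phi0); out=[]
    for i in range(1,n+1):
        f=np.radians(phi0-step*i)
        out.append([c,round(r*(np.cos(f)-np.cos(k)),2),round(step*i/360,2),round(r*(np.sin(f)-np.sin(k)),2),0])
    return out
if __name__=='__main__':
    for r in rows(float(sys.argv[1]),int(sys.argv[2]),float(sys.argv[3])): print(*r,sep=', ',end=', ')
E
python3 arc.py -41.7 12 10
```

```text
1, -0.7, 0.03, -0.66, 0, 1, -1.5, 0.06, -1.18, 0, 1, -2.38, 0.08, -1.56, 0, 1, -3.31, 0.11, -1.78, 0, 1, -4.27, 0.14, -1.84, 0, 1, -5.22, 0.17, -1.73, 0, 1, -6.14, 0.19, -1.45, 0, 1, -7.0, 0.22, -1.02, 0, 1, -7.77, 0.25, -0.45, 0, 1, -8.42, 0.28, 0.25, 0, 1, -8.95, 0.31, 1.05, 0, 1, -9.33, 0.33, 1.93, 0,
```

{"op": "drive_tool", "data": {
  "steps": [1,-0.7,0.03,-0.66,0,1,-1.5,0.06,-1.18,0,1,-2.38,0.08,-1.56,0,1,-3.31,0.11,-1.78,0,1,-4.27,0.14,-1.84,0,1,-5.22,0.17,-1.73,0]
}}

```text
clock: 13.92
position: [0.5791, 0.1366, 0.2725]
ee_rot: [-89.9, -0.2, -4.0]
contact_force: [5.2, 7.1, 3.4]
gripper_width: 0.0231
```

```bash
python3 arc.py -101.7 12 10
python3 - <<'E'
from h import *
st=sensors.state(); print(st['clock'],st['position'],st['ee_rot'],st['contact_force'],st['wrist_torque'],st['gripper_width'])
d=st['position'][:2]-[.5937,.1892];print(np.linalg.norm(d),np.degrees(np.arctan2(d[1],d[0]))+4)
cam('top','t7.png');crop('top',120,110,280,270,4,'t7c.png')
E
```

```text
1, -0.92, 0.03, 0.28, 0, 1, -1.77, 0.06, 0.71, 0, 1, -2.54, 0.08, 1.28, 0, 1, -3.2, 0.11, 1.98, 0, 1, -3.73, 0.14, 2.78, 0, 1, -4.11, 0.17, 3.66, 0, 1, -4.33, 0.19, 4.59, 0, 1, -4.38, 0.22, 5.55, 0, 1, -4.27, 0.25, 6.5, 0, 1, -3.99, 0.28, 7.42, 0, 1, -3.56, 0.31, 8.28, 0, 1, -2.99, 0.33, 9.04, 0, 13.925 [0.57909804 0.13657274 0.27251462] [-89.85645897  -0.23351585  -4.01182801] [5.22910352 7.14757658 3.41266053] [ 1.06146228 -0.74566108  0.01281938] 0.02310575792724308
0.05461543594942097 -101.507204635567
```

View pics/t7c.png

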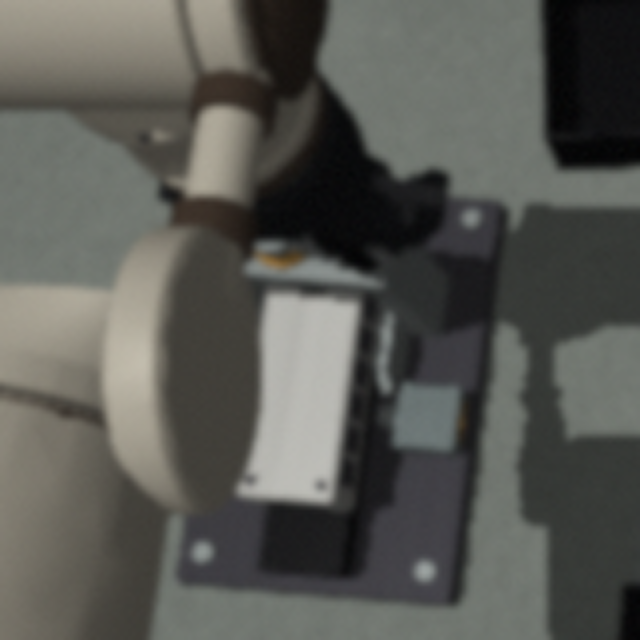

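{"op": "drive_tool", "data": {
  "steps": [1,-0.92,0.03,0.3,0,1,-1.77,0.06,0.75,0,1,-2.54,0.08,1.33,0,1,-3.2,0.11,2.05,0,1,-3.73,0.14,2.85,0,1,-4.11,0.17,3.75,0]
}}

```text
clock: 14.72
position: [0.5409, 0.1757, 0.2709]
ee_rot: [-90.1, -0.2, -4.0]
contact_force: [4.7, -2.1, 4.1]
gripper_width: 0.023
```

```bash
python3 arc.py -161.7 8 10
cat > chk.py <<'E'
from h import *
import sys
st=sensors.state(); print(st['clock'],st['position'].round(4),st['contact_force'].round(1),st['wrist_torque'].round(2),st['gripper_width'].round(4))
d=st['position'][:2]-[.5937,.1896];f=np.degrees(np.arctan2(d[1],d[0]))+4;print(np.linalg.norm(d).round(4),f.round(1))
n=sys.argv[1]
cam('top','t%s.png'%n);im=load('top')[0];cv2.imwrite('pics/t%sc.png'%n,cv2.cvtColor(cv2.resize(im[150:270,150:290],None,fx=4,fy=4,interpolation=cv2.INTER_CUBIC),cv2.COLOR_RGB2BGR))
b=im[195:235,215:270].astype(int);br=(b[...,0]>b[...,2]+35);v,u=np.where(br);print('brass px',br.sum(),(u.min()+215,u.max()+215,v.min()+195,v.max()+195) if len(u) else '')
E
python3 chk.py 8
```

```text
1, -0.22, 0.03, 0.93, 0, 1, -0.28, 0.06, 1.89, 0, 1, -0.16, 0.08, 2.84, 0, 1, 0.11, 0.11, 3.76, 0, 1, 0.54, 0.14, 4.62, 0, 1, 1.12, 0.17, 5.39, 0, 1, 1.81, 0.19, 6.04, 0, 1, 2.61, 0.22, 6.57, 0, Traceback (most recent call last):
  File "chk.py", line 3, in <module>
    st=sensors.state(); print(st['clock'],st['position'].round(4),st['contact_force'].round(1),st['wrist_torque'].round(2),st['gripper_width'].round(4))
                                                                                                                           ^^^^^^^^^^^^^^^^^^^^^^^^^
AttributeError: 'float' object has no attribute 'round'
```

{"op": "drive_tool", "data": {
  "steps": [1,-0.22,0.03,0.93,0,1,-0.28,0.06,1.89,0,1,-0.16,0.08,2.84,0,1,0.11,0.11,3.76,0]
}}

```text
clock: 15.22
position: [0.5442, 0.2134, 0.2697]
ee_rot: [-90.1, -0.0, -4.0]
contact_force: [2.4, -3.3, 6.8]
gripper_width: 0.023
```

```bash
sed -i "s/,st\['gripper_width'\].round(4))/,st['gripper_width'])/" chk.py; python3 chk.py 8; python3 arc.py -201.7 6 10
```

```text
15.225 [0.5442 0.2134 0.2697] [ 2.4 -3.3  6.8] [-0.52 -0.34 -0.03] 0.022980792277322106
0.0549 158.4
brass px 0 
1, 0.43, 0.03, 0.86, 0, 1, 1.0, 0.06, 1.63, 0, 1, 1.7, 0.08, 2.28, 0, 1, 2.5, 0.11, 2.81, 0, 1, 3.38, 0.14, 3.19, 0, 1, 4.32, 0.17, 3.41, 0,
```

View pics/t8c.png

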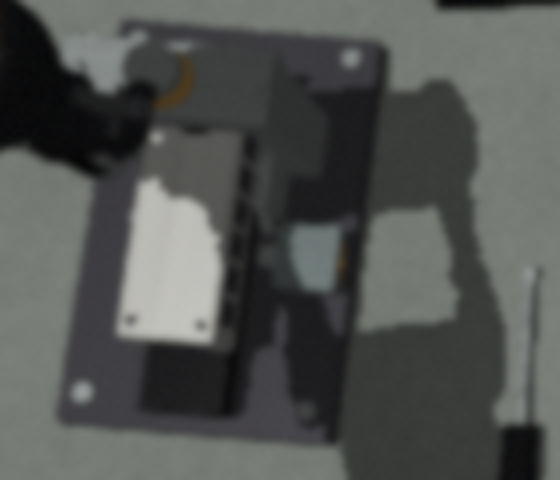

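The tab is still in: its brass edge is flush at crop (342,255). No rise in force yet.

{"op": "drive_tool", "data": {
  "steps": [1,0.43,0.03,0.86,0,1,1.0,0.06,1.63,0,1,1.7,0.08,2.28,0]
}}

```text
clock: 15.65
position: [0.5622, 0.2351, 0.2689]
ee_rot: [-90.1, 0.1, -4.0]
contact_force: [-1.9, -4.1, 9.0]
gripper_width: 0.0227
```

```bash
python3 chk.py 9; python3 arc.py -231.7 4 10
```

```text
15.65 [0.5622 0.2351 0.2689] [-1.9 -4.1  9. ] [-0.55  0.14  0.04] 0.022682424832318512
0.0553 128.7
brass px 0 
1, 0.8, 0.03, 0.53, 0, 1, 1.68, 0.06, 0.91, 0, 1, 2.61, 0.08, 1.13, 0, 1, 3.57, 0.11, 1.18, 0,
```

View pics/t9c.png

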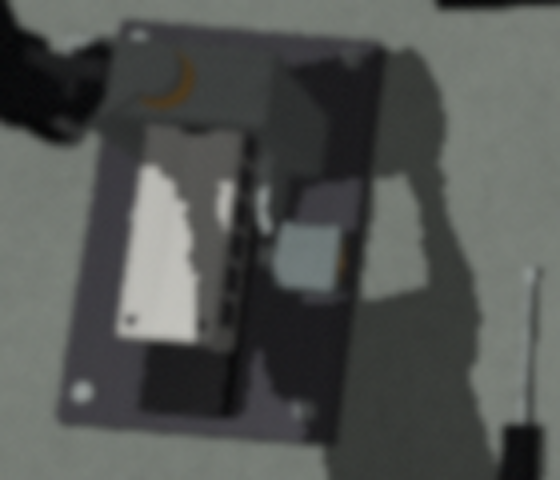

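{"op": "drive_tool", "data": {
  "steps": [1,0.8,0.02,0.53,0,1,1.68,0.04,0.91,0,1,2.61,0.06,1.13,0]
}}

```text
clock: 16.08
position: [0.5886, 0.245, 0.2681]
ee_rot: [-90.0, 0.1, -4.0]
contact_force: [-3.6, -1.3, 9.4]
gripper_width: 0.0226
```

```bash
python3 chk.py 10; python3 arc.py -261.7 4 10
```

```text
16.075 [0.5886 0.245  0.2681] [-3.6 -1.3  9.4] [-0.23  0.48 -0.  ] 0.022621723167667643
0.0556 99.3
brass px 0 
1, 0.96, 0.03, 0.06, 0, 1, 1.91, 0.06, -0.06, 0, 1, 2.83, 0.08, -0.33, 0, 1, 3.68, 0.11, -0.76, 0,
```

View pics/t10c.png

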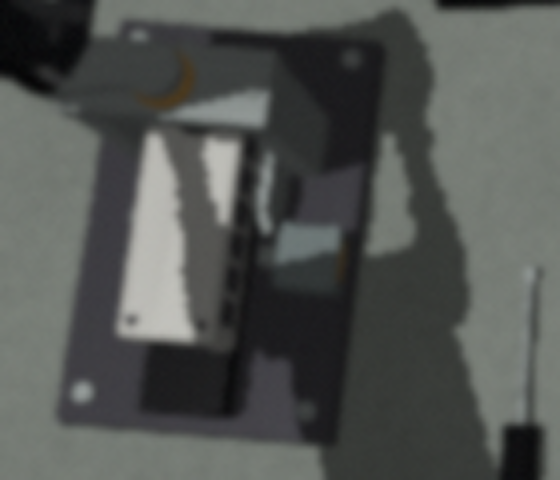

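Tab still flush; 220° turned so far.

{"op": "drive_tool", "data": {
  "steps": [1,0.96,0.02,0.06,0,1,1.91,0.05,-0.06,0,1,2.83,0.07,-0.33,0]
}}

```text
clock: 16.5
position: [0.6164, 0.2406, 0.2674]
ee_rot: [-89.9, 0.2, -3.9]
contact_force: [-3.5, 2.5, 8.8]
gripper_width: 0.0228
```

```bash
python3 chk.py 11; python3 arc.py -291.7 4 10
```

```text
16.5 [0.6164 0.2406 0.2674] [-3.5  2.5  8.8] [0.24 0.5  0.  ] 0.022805432205694705
0.0558 70.0
brass px 0 
1, 0.86, 0.03, -0.43, 0, 1, 1.63, 0.06, -1.0, 0, 1, 2.28, 0.08, -1.7, 0, 1, 2.81, 0.11, -2.5, 0,
```

View pics/t11c.png

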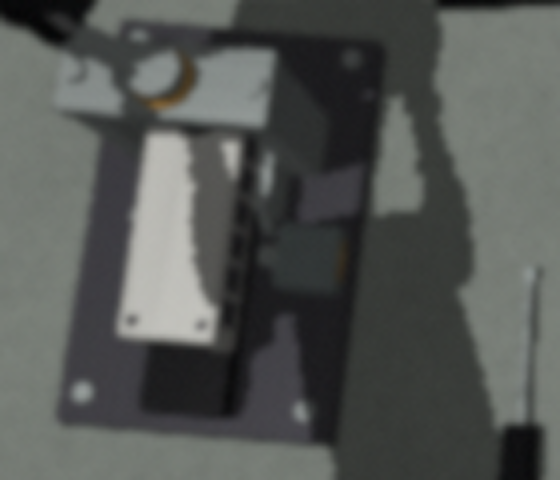

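{"op": "drive_tool", "data": {
  "steps": [1,0.86,0.02,-0.43,0,1,1.63,0.05,-1.0,0,1,2.28,0.07,-1.7,0]
}}

```text
clock: 16.92
position: [0.6385, 0.2227, 0.2667]
ee_rot: [-89.8, 0.0, -3.9]
contact_force: [0.1, 6.1, 6.0]
gripper_width: 0.0226
```

```bash
python3 chk.py 12; python3 arc.py -321.7 4 10
```

```text
16.925 [0.6385 0.2227 0.2667] [0.1 6.1 6. ] [ 0.8  -0.04 -0.03] 0.022622444611533607
0.0557 40.5
brass px 0 
1, 0.53, 0.03, -0.8, 0, 1, 0.91, 0.06, -1.68, 0, 1, 1.13, 0.08, -2.61, 0, 1, 1.18, 0.11, -3.57, 0,
```

View pics/t12c.png

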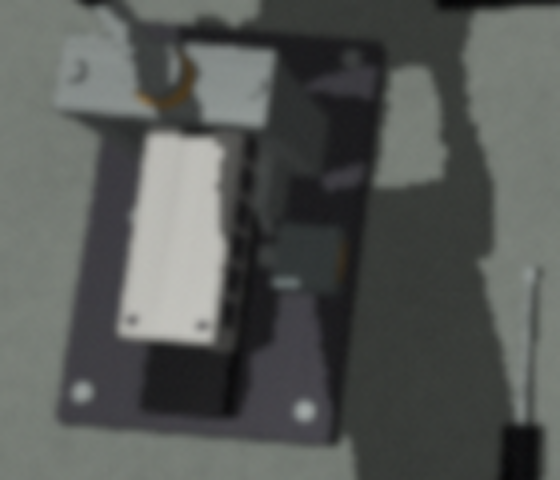

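{"op": "drive_tool", "data": {
  "steps": [1,0.53,0.02,-0.8,0,1,0.91,0.05,-1.68,0,1,1.13,0.08,-2.61,0]
}}

```text
clock: 17.35
position: [0.6488, 0.1957, 0.2659]
ee_rot: [-89.8, -0.1, -3.9]
contact_force: [3.7, 5.2, 4.8]
gripper_width: 0.0227
```

```bash
python3 chk.py 13; python3 arc.py -351.7 4 10
```

```text
17.35 [0.6488 0.1957 0.2659] [3.7 5.2 4.8] [ 0.85 -0.59 -0.  ] 0.02267945450398741
0.0554 10.3
brass px 0 
1, 0.06, 0.03, -0.96, 0, 1, -0.06, 0.06, -1.91, 0, 1, -0.33, 0.08, -2.83, 0, 1, -0.76, 0.11, -3.68, 0,
```

View pics/t13c.png

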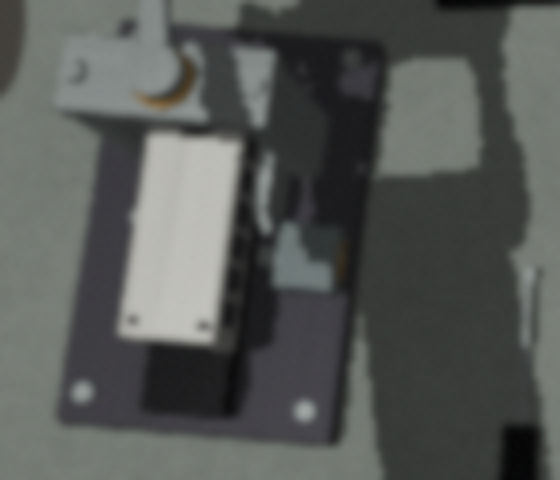

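{"op": "drive_tool", "data": {
  "steps": [1,0.06,0.02,-0.96,0,1,-0.06,0.05,-1.91,0,1,-0.06,0.05,-1.91,0]
}}

```text
clock: 17.77
position: [0.647, 0.1751, 0.2654]
ee_rot: [-90.0, -0.1, -4.0]
contact_force: [5.1, 0.2, 3.5]
gripper_width: 0.0231
```

```bash
python3 chk.py 14; python3 arc.py -371.7 4 10
```

```text
17.775 [0.647  0.1751 0.2654] [5.1 0.2 3.5] [ 0.15 -0.77  0.02] 0.023128279875051592
0.0552 -11.2
brass px 82 (np.int64(234), np.int64(242), np.int64(211), np.int64(221))
1, -0.28, 0.03, -0.92, 0, 1, -0.71, 0.06, -1.77, 0, 1, -1.28, 0.08, -2.54, 0, 1, -1.98, 0.11, -3.2, 0,
```

View pics/t14c.png

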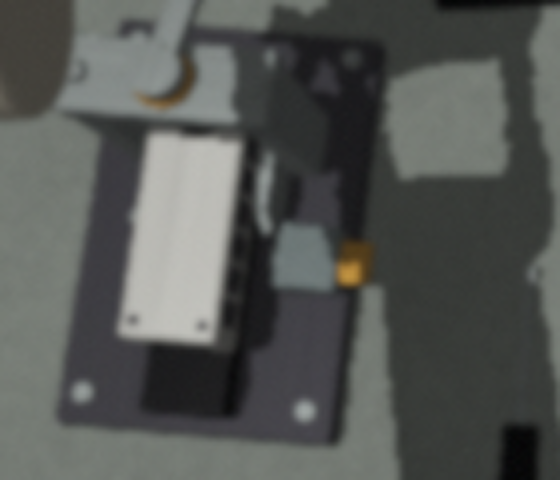

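The tab is out: brass now shows at crop (352,265). Stopping here, releasing and retreating upwards.

{"op": "drive_tool", "data": {
  "steps": [0,-0.06,0,0,0,0,-0.06,0,0,0,0,-0.06,0,0,0,0,-0.06,0,0,0,0,0,-3,0,0,0,0,-8,0,0,0,0,-12,0,0,0,-4,-12,0,0,0,-9,-12,0,0,0,-14,-12,0,0,0,-14,-12,0,0]
}}

```text
clock: 19.2
position: [0.5038, 0.1854, 0.3844]
ee_rot: [-90.0, 0.1, -3.9]
contact_force: [1.2, -1.0, -0.5]
gripper_width: 0.0854
```

```bash
python3 chk.py 15
python3 - <<'E'
from h import *
cam('scene','s15.png');crop('scene',320,170,520,350,3.5,'s15c.png');cam('wrist','w15.png')
im,d,p=load('top');P=cloud(d,p)
m=(P[...,2]>0.212)&(P[...,2]<0.23)&(abs(P[...,0]-.64)<.04)&(abs(P[...,1]-.175)<.04);print('knob',m.sum(),P[m].mean(0) if m.any() else '')
im,d,p=load('scene');P=cloud(d,p)
m=(P[...,2]>0.212)&(P[...,2]<0.23)&(abs(P[...,0]-.64)<.04)&(abs(P[...,1]-.175)<.04);print('knob',m.sum(),P[m].mean(0) if m.any() else '')
E
```

```text
19.2 [0.5038 0.1854 0.3844] [ 1.2 -1.  -0.5] [-0.09 -0.03 -0.  ] 0.08539546458621154
0.09 -173.3
brass px 70 (np.int64(235), np.int64(242), np.int64(211), np.int64(220))
knob 121 [0.64211182 0.17230796 0.22094986]
knob 129 [0.64718339 0.17563187 0.22080883]
```

View pics/t15.png

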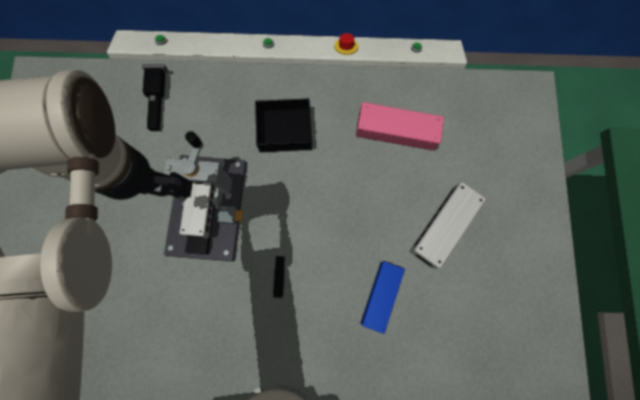

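View pics/s15c.png

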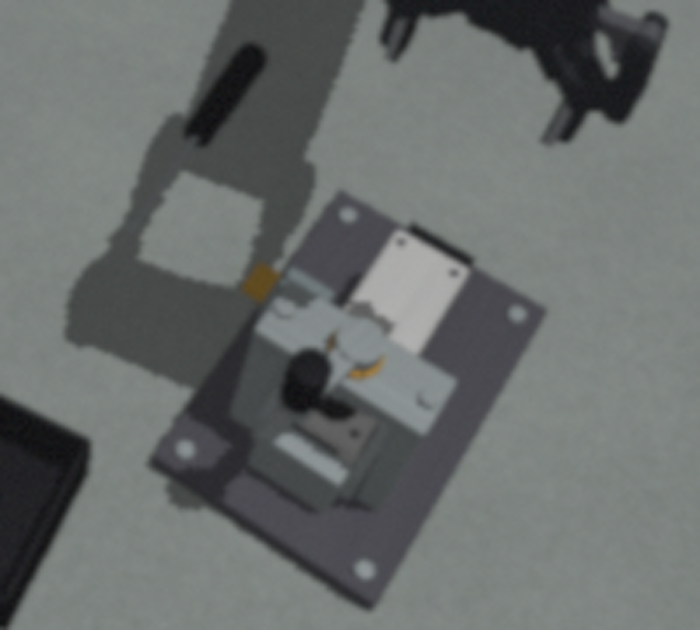

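View pics/w15.png

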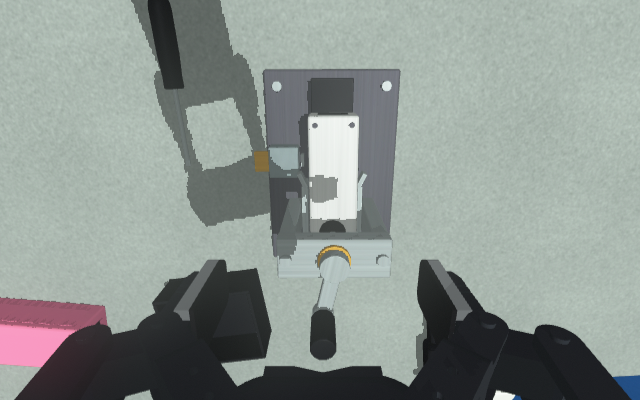

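The knob stayed where I left it and its top has dropped 9.2 mm. The tab is out, the module is home, and the hand is clear.

```bash
python3 -c "
from station import job_done
print(job_done())"
```

```text
the job is handed in; nothing more can be done
None
```

I laid the small grey module on the bed and slid it in between the rails until it stopped. A 15 N push then moved it no further. I turned the crank about 330° clockwise, stopped as soon as the tab was out, opened the gripper and backed away. The job was handed in at about 19.4 s, against the 72 s limit.

**Last checks:**
- **Tab:** the brass tab shows clearly outside its housing in all three cameras. It was still in at the check 20° earlier, so any overrun is under 20°, against the 72° that would overload the module.
- **Clamp:** the knob is still where I released it. Its top is 9.2 mm lower, which matches the turn.
- **Bystanders:** the arm never went near the screwdriver or the bin. They look unmoved in the last pictures.
- **Robot:** nothing touches the gripper, and the contact force reads only sensor noise.

**Checks that disagreed or failed:**
- **Camera positions:** the three cameras differ by 2–5 mm on positions, and one wrist-camera check of the module's end was 2–3 mm off. That check leaned on an estimated bolt position, so I relied on the stop force and on the hand being 29 mm from home, where about 30 was expected.
- **Tab detection:** the automatic colour count read zero on every check before the tab came out, even with its brass edge faintly visible in the crops. I also looked at the picture each time, except for one early check that failed on a script error, at 120° and well before the tab could spring.

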